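# Put away the parts of a coating run

### The job

Clear up after the coating run: stand the two capped sample jars in the two round pockets of the white rack, the two boss heads in the two bays of the pale grey bin, one to a bay, and the brass weight in the pocket of the wooden block. Each must end upright and flat on the floor of its pocket or bay, let go and at rest. Keep the glass jars upright throughout, set them down gently, and do not push aside or upset the small empty beaker.

Things in the scene. Friction and masses are not known exactly. Their poses are not given: they have to be found in the camera images.
- jar_a: One of two alike: closed glass sample jar with a white screw cap, round, 36 mm across, 65 mm tall, 60 to 120 g. Origin: centre of its underside, z up along its axis. Stands upright on the bench at any yaw.
- jar_b: The other: closed glass sample jar with a white screw cap, round, 36 mm across, 65 mm tall, 60 to 120 g. Origin: centre of its underside, z up along its axis. Stands upright on the bench at any yaw.
- boss_a: One of two alike: dark steel boss head (retort clamp), upright, 0.2 kg. Block: x -27 to 9, y -15 to 15, z 0 to 34 mm; slot along y open to -x (x -27 to -9, z 10 to 24). Thumb screws: one out of the +x end to x = 27 (18 wide, at z 17), one on top at x = -18 (16 wide) up to z 45. Origin: underside, mid-length, z up. Grip across the flat y faces, 30 mm apart, near x = -5.
- boss_b: The other: dark steel boss head (retort clamp), upright, 0.2 kg. Block: x -27 to 9, y -15 to 15, z 0 to 34 mm; slot along y open to -x (x -27 to -9, z 10 to 24). Thumb screws: one out of the +x end to x = 27 (18 wide, at z 17), one on top at x = -18 (16 wide) up to z 45. Origin: underside, mid-length, z up. Grip across the flat y faces, 30 mm apart, near x = -5.
- weight: brass balance weight, 0.2 kg: a cylinder 28 mm across from z 0 to 40 mm, a thin neck (12 mm) and a button (20 mm across) up to 57 mm. Origin: centre of its underside, z up along its axis. Stands upright on the bench.
- rack: white plastic rack, fixed to the bench, 160 mm (its x) by 80 mm (y) by 30 mm high, with two round blind pockets 54 mm across centred at x = -38 and +38 mm, y = 0. Pocket floors lie 8 mm above the bench, 22 mm below the top. Origin: centre of its underside, z up.
- bin: pale grey plastic open bin, fixed to the bench, 190 mm (its x) by 120 mm (y) by 28 mm high, walls and floor 4 mm; a dividing wall across its middle (x = 0, as high as the rim, 4 mm thick) makes two bays, each about 89 mm (x) by 112 mm (y), centred at x = -46.5 and +46.5 mm. Bay floors lie 4 mm above the bench. Origin: centre of its underside, z up.
- block: square wooden block, fixed to the bench, 90 mm by 90 mm by 24 mm high, with one round blind pocket 46 mm across in its middle. The pocket floor lies 14 mm above the bench, 10 mm below the top. Origin: centre of its underside, z up.
- beaker: small empty glass beaker, a bystander standing among the things, 42 mm across, 50 mm tall, 60 g; leave it alone. Origin: centre of its underside.
There are look-alikes about, which are no part of the job. What is shaped like the boss_a but turquoise is not meant.

How it is judged:
By the outcome, as a careful person would: the job done as asked, in the order asked, and still so for the second after the job is handed in, with the robot touching nothing.
It also fails if it takes over 122 s, if anything falls off the work surface, if the arm or the gripper's body presses on something with over 40 N, if the wrist force passes 120 N, or if a joint passes its speed limit or range.

### The arm

A 6-joint arm with a two-finger parallel gripper is mounted at the origin on the work surface. World frame = base frame: x ahead of the robot, y to its left, z up, the work surface at z = 0. Lengths are in m, angles in rad, forces in N, time in s.
With the tool pointing down it reaches from about 0.4 to 0.925 m from the base axis. Payload 3.4 kg.
Tool frame: the origin (TCP) lies on the centre line of the jaws, within the pads' length; the fingertips stand 17 mm ahead of it and the grasp point (between the pads) lies 2 mm behind it; z points along the fingers, y is the line along which they close (so a half turn about z gives the same grasp; the last joint's range is limited). The gripper opens to 85 mm and grips with 20 to 120 N. Pads are 22 mm wide; open, the fingers measure 114 mm over their backs; the gripper's body (76 mm by 85 mm) begins 54 mm behind the grasp point. The pads swing forward as they close: fully open they stand 13 mm farther back than shut.
Start: joints at [1.103, 0.307, 1.506, -0, 1.328, -0.073], TCP at [0.221, 0.531, 0.248] pointing down, gripper open.
Joint ranges: [-3.12, 3.12], [-1.05, 2.28], [0.14, 2.33], [-1.42, 4.57], [0.1, 2.73], [-2.68, 2.68]. Speed limits (rad/s): [2.57, 2.57, 3.14, 3.14, 3.14, 3.14].

### API

Orientations are given as a rotation vector (axis times angle).
In Python, from workcell import status, vision, finish_job gives the robot as it stands.
- The arm moves only by the shell command python3 -m handwheel 'ROWS' [OPENING] [FORCE]. ROWS is JSON, a list that holds one entry, the list of rows, each a list of 4 numbers: the shift along the tool's x, y, z in m, then the turn about the tool's z in degrees. A call has 1 to 20 rows; each row is the pose to reach, as a shift and turn from the pose commanded when the call began, along the tool's axes at that moment; what a row does not reach only later rows make up. A row lasts 1/12 s, in which the tool goes at most 41.7 mm and 7.16 degrees, less where a joint would pass 70% of its speed; a pose out of reach is approached as far as the arm can. A call with a gripper value outside its range is refused whole. OPENING is the opening, from 0 (shut) to 1 (fully open), set as the call begins (- or left out, the last holds). The fingers move at their own pace and stop on an object; FORCE is the grip in N (left out, the last holds). Time passes only in rows, so rows that repeat a pose let the fingers close. It gives the time, the measured TCP pose, the force, the opening and the grip force at its end, in the units of the state.
- status.get_obs(): the state, without advancing time (a new reading comes with each control period).
- vision.grab_frame(name): name is "side" or "top" or "wrist"; returns the picture (420x560x3 uint8, red, green, blue); there is no depth.
- vision.camera_params(name): a dict with "fx", "fy", "cx", "cy" (pixels), "origin" and "attitude" of the camera in the world; the wrist camera has in their place "T_tool_cam" (4x4, takes a point from camera to tool coordinates, whose origin is the TCP and whose axes are the flange's). Camera axes: x right, y up, looking along -z (the intrinsics and any distortion apply to the point x, -y, -z); pixel columns grow to the right and rows downward; lengths in m; the calibration is good to about 2 mm. A picture is of the moment at which its call begins: read the wrist's pose just before it. camera_params takes no time and is no camera call.
- finish_job(): hands the job in; it is judged then, once.
The state is a dict: "t": time; "q": joint angles; "qvel": joint speeds; "joint_torque": joint torques, N m; "tcp_pos": TCP position; "eef_rot": TCP orientation; "wrist_force": force on the tool from outside, world axes, zero at the start; "torque": the same for the moment, N m; "grip_width": opening from 0.0 (shut) to 1.0 (fully open); "grasp_force": force on a finger pad.
Only numpy, scipy, OpenCV 4.12 (cv2) and the standard library are available. Lean on these libraries where they do the work, as an engineer would, in place of code of your own. Each camera call takes 0.05 s, during which the arm holds its last target. There are 200 camera calls.

## Working session

There is one attempt and no reset: what is moved stays moved. The work goes in short steps, Python scripts to look and compute and a shell command to move; the robot and the scene stay as the last step left them, time stands still between calls to the robot, and variables do not carry over. Pictures are saved under pics/ and viewed, at most 14 in all, crops included, and the job is handed in when it is done.

```bash
mkdir -p pics; ls; cat > h.py <<'E'
import numpy as np, cv2
from workcell import status, vision
from scipy.spatial.transform import Rotation as R
def grab(n,f):
    im=vision.grab_frame(n); cv2.imwrite('pics/'+f,im[:,:,::-1]); return im
E
python3 - <<'E'
from h import *
grab('top','t0.png');grab('side','s0.png')
for n in('top','side','wrist'):print(vision.camera_params(n))
print(status.get_obs())
E
```

```text
pics
{'fx': 512.1031460723161, 'fy': 512.1031460723161, 'cx': 283.14495424953526, 'cy': 201.72340762591162, 'origin': array([0.2850525 , 0.01250761, 1.2935954 ]), 'attitude': array([ 0.10978514, -0.12274602, -1.55808774])}
{'fx': 463.44248408936, 'fy': 463.44248408936, 'cx': 275.13999862834356, 'cy': 213.54879557225644, 'origin': array([0.43915623, 0.62396026, 0.601216  ]), 'attitude': array([ 0.0218198 , -1.21748354, -2.82688184])}
{'fx': 294.08547343543665, 'fy': 294.08547343543665, 'cx': 277.61489369748404, 'cy': 207.36004352026794, 'T_tool_cam': array([[ 3.47987553e-04,  9.48871614e-01,  3.15662066e-01,
         8.23305094e-02],
       [ 9.99999512e-01, -6.22117173e-04,  7.67662540e-04,
        -1.86097586e-03],
       [ 9.24791985e-04,  3.15661645e-01, -9.48871367e-01,
        -1.25737277e-01],
       [ 0.00000000e+00,  0.00000000e+00,  0.00000000e+00,
         1.00000000e+00]])}
{'t': 0.1, 'q': array([ 1.10250501e+00,  3.07479284e-01,  1.50754115e+00, -3.43606572e-05,
        1.32842083e+00, -7.35464439e-02]), 'qvel': array([-9.99163539e-04, -2.44945796e-03, -4.14371588e-03, -1.99805784e-04,
       -9.48609163e-05,  5.03722865e-04]), 'joint_torque': array([-7.19300388e-04, -4.58536899e+01, -2.52608854e+01, -1.18692537e-04,
        5.85453192e-03,  1.46839255e-05]), 'tcp_pos': array([0.22091462, 0.53021566, 0.24748457]), 'eef_rot': array([-6.15942070e-01, -3.08014700e+00,  2.81147585e-03]), 'wrist_force': array([-0.63859207, -0.11252266, -0.19656802]), 'torque': array([-0.01134682,  0.06437361,  0.0352843 ]), 'grasp_force': 0.0, 'grip_width': 0.9998953870175872}
```

View pics/t0.png

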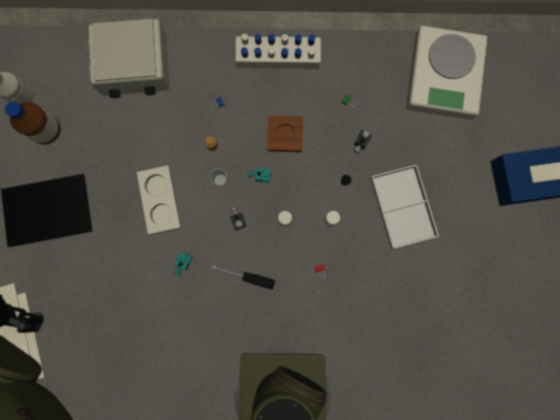

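View pics/s0.png

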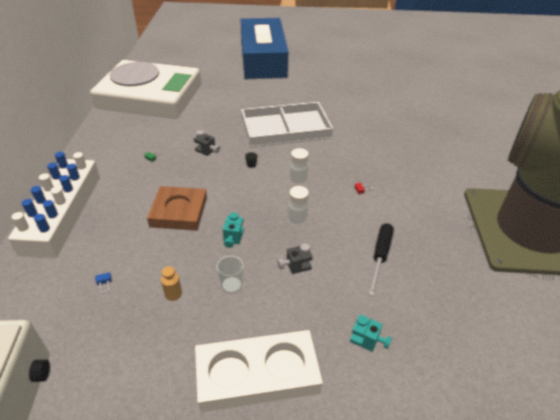

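```bash
cat >> h.py <<'E'
def ray(n,u,v,z,pose=None):
    c=vision.camera_params(n); u=np.atleast_1d(u).astype(float);v=np.atleast_1d(v).astype(float)
    d=np.stack([(u-c['cx'])/c['fx'],-(v-c['cy'])/c['fy'],-np.ones_like(u)],-1)
    if n=='wrist':
        T=c['T_tool_cam'];Rt=R.from_rotvec(pose[1]).as_matrix()
        o=Rt@T[:3,3]+pose[0];d=d@(Rt@T[:3,:3]).T
    else: o=c['origin'];d=d@R.from_rotvec(c['attitude']).as_matrix().T
    return o[:2]+d[:,:2]*((z-o[2])/d[:,2:])
def blobs(mask,amin):
    n,l,s,c=cv2.connectedComponentsWithStats(mask.astype(np.uint8))
    return [(i,s[i],c[i],l==i) for i in range(1,n) if s[i][4]>=amin]
E
python3 - <<'E'
from h import *
im=cv2.imread('pics/t0.png')
hsv=cv2.cvtColor(im,cv2.COLOR_BGR2HSV)
c=im[100:290,125:445]
cv2.imwrite('pics/t0c.png',cv2.resize(c,None,fx=2.5,fy=2.5,interpolation=cv2.INTER_CUBIC))
H,S,V=[hsv[:,:,i].astype(int) for i in range(3)]
roi=np.zeros(V.shape,bool);roi[100:290,125:445]=1
for nm,m,z in(('white',(V>120)&(S<70)&roi,.03),('orange',(S>120)&(H<25)&roi,.03),('dark',(V<45)&roi,.02)):
    for i,s,cc,l in blobs(m,25):
        r=cv2.minAreaRect(np.argwhere(l)[:,::-1].astype(np.float32)); b=cv2.boxPoints(r)
        w=ray('top',b[:,0],b[:,1],.065 if nm=='white' and s[4]<300 else z)
        e=np.diff(w,axis=0)
        print(nm,s[4],cc.round(1),'ctr',w.mean(0).round(3),'sides',np.linalg.norm(e,axis=1).round(3)[:2],'dirs',np.degrees(np.arctan2(e[:2,1],e[:2,0])).round(1))
E
```

```text
white 131 [425.  103.4] ctr [ 0.722 -0.356] sides [0.016 0.085] dirs [-10.  -98.5]
white 1995 [158.  199.7] ctr [0.478 0.316] sides [0.082 0.162] dirs [ -78.2 -167. ]
white 3187 [403.1 207.3] ctr [ 0.468 -0.301] sides [0.121 0.191] dirs [ -72.7 -165.4]
white 74 [219.6 179.7] ctr [0.521 0.159] sides [0.022 0.02 ] dirs [ -89.4 -178.5]
white 148 [284.6 216.9] ctr [ 0.431 -0.   ] sides [0.031 0.029] dirs [ -89.4 -179.6]
white 148 [332.7 216.9] ctr [ 0.433 -0.116] sides [0.032 0.029] dirs [-89.4 179.6]
orange 1194 [284.6 133. ] ctr [0.651 0.001] sides [0.09  0.089] dirs [ -89.3 -179.8]
orange 111 [210.6 142.9] ctr [0.622 0.187] sides [0.025 0.033] dirs [ -42.9 -134.7]
orange 53 [319.4 268. ] ctr [ 0.31  -0.087] sides [0.023 0.013] dirs [ -71.2 -161.5]
dark 92 [360.6 141.8] ctr [ 0.633 -0.195] sides [0.029 0.027] dirs [ -30.6 -121.4]
dark 80 [345.3 179.7] ctr [ 0.534 -0.155] sides [0.023 0.023] dirs [-89.4 179.4]
dark 35 [236.2 217.3] ctr [0.435 0.119] sides [0.019 0.014] dirs [ -73.3 -163. ]
dark 300 [258.5 280.3] ctr [0.28  0.062] sides [0.024 0.078] dirs [ -15.7 -106. ]
```

View pics/t0c.png

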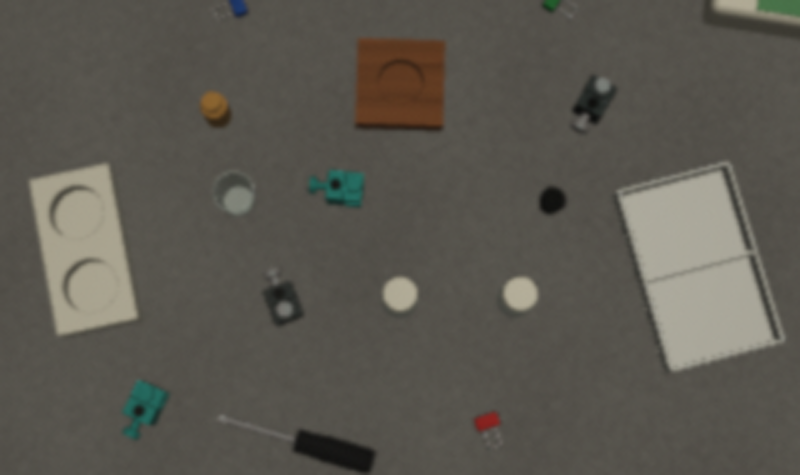

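```bash
cat > p.py <<'E'
# usage: p.py x y z [closeaxis_deg]  -> shift in tool axes, turn
import sys; from h import *
a=[float(v) for v in sys.argv[1:]]; o=status.get_obs()
M=R.from_rotvec(o['eef_rot']).as_matrix(); d=M.T@(np.array(a[:3])-o['tcp_pos'])
t=0
cl=np.degrees(np.arctan2(M[1,1],M[0,1]))
if len(a)>3:
    t=-((a[3]-cl+90)%180-90)
print('shift',d.round(4),'turn',round(t,1),'close axis now',round(cl,1),'q6',o['q'][5].round(2),'t',round(o['t'],2),'tcp',o['tcp_pos'].round(4))
E
python3 p.py .431 0 .2 102
```

```text
shift [-0.3978 -0.4086  0.0482] turn -34.6 close axis now 67.4 q6 -0.07 t 0.1 tcp [0.2209 0.5302 0.2475]
```

```bash
python3 -m handwheel '[[[-0.05,-0.05,0.006,-5],[-0.398,-0.409,0.048,-34.6],[-0.398,-0.409,0.048,-34.6],[-0.398,-0.409,0.048,-34.6],[-0.398,-0.409,0.048,-34.6],[-0.398,-0.409,0.048,-34.6],[-0.398,-0.409,0.048,-34.6],[-0.398,-0.409,0.048,-34.6],[-0.398,-0.409,0.048,-34.6],[-0.398,-0.409,0.048,-34.6],[-0.398,-0.409,0.048,-34.6],[-0.398,-0.409,0.048,-34.6],[-0.398,-0.409,0.048,-34.6],[-0.398,-0.409,0.048,-34.6],[-0.398,-0.409,0.048,-34.6],[-0.398,-0.409,0.048,-34.6],[-0.398,-0.409,0.048,-34.6]]]' 0.75 30
python3 - <<'E'
from h import *
o=status.get_obs(); print(o['tcp_pos'],o['eef_rot'])
grab('wrist','w1.png')
np.savez('w1.npz',p=o['tcp_pos'],r=o['eef_rot'])
E
python3 p.py .431 0 .2 102
```

```text
t: 1.52
tcp_pos: [0.4305, 0.0002, 0.1999]
eef_rot: [0.325, -3.123, -0.002]
wrist_force: [-0.8, -0.2, -0.5]
grip_width: 0.755
grasp_force: 0.0
[4.30502525e-01 2.22982283e-04 1.99865056e-01] [ 3.25034694e-01 -3.12301911e+00 -1.57967800e-03]
shift [-0.0005 -0.0011 -0.    ] turn -0.0 close axis now 102.0 q6 -1.88 t 1.57 tcp [0.4303 0.001  0.2   ]
```

View pics/w1.png

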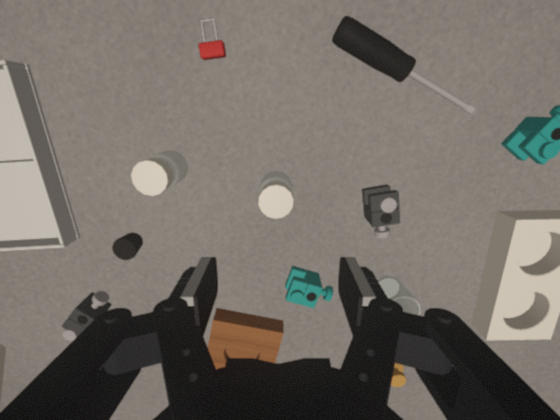

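```bash
python3 - <<'E'
from h import *
f=np.load('w1.npz');ps=(f['p'],f['r'])
g=cv2.cvtColor(cv2.imread('pics/w1.png'),cv2.COLOR_BGR2GRAY)
hsv=cv2.cvtColor(cv2.imread('pics/w1.png'),cv2.COLOR_BGR2HSV)
for i,s,c,l in blobs((hsv[:,:,2]>170)&(np.arange(560)>120)[None]&(np.arange(560)<300)[None],400):
    P=ray('wrist',[c[0],s[0],s[0]+s[2]],[c[1]]*3,.065,ps);print(s,c,P[0].round(4),np.linalg.norm(P[2]-P[1]).round(3))
print('boss A block top corners',ray('wrist',[364,396,399,369],[188,185,222,229],.034,ps).round(3), 'screw',ray('wrist',389,206,.045,ps),'end',ray('wrist',383,232,.017,ps))
E
```

```text
[ 131  160   37   36 1002] [148.7754491  177.72654691] [ 0.4302 -0.1197] 0.033
[258 185  35  34 923] [275.34994583 201.48212351] [ 0.4286 -0.0032] 0.032
boss A block top corners [[0.405 0.084]
 [0.395 0.115]
 [0.433 0.132]
 [0.447 0.103]] screw [[0.41576432 0.11051897]] end [[0.45343965 0.12666869]]
```

```bash
python3 -m handwheel '[[[0.001,-0.003,0.03,0],[0.001,-0.003,0.07,0],[0.001,-0.003,0.1,0],[0.001,-0.003,0.125,0],[0.001,-0.003,0.145,0],[0.001,-0.003,0.158,0],[0.001,-0.003,0.158,0]]]'
python3 -m handwheel '[[[0,0,0,0],[0,0,0,0],[0,0,0,0],[0,0,0,0],[0,0,0,0],[0,0,0,0],[0,0,0,0],[0,0,0,0]]]' 0.2 30

```

```text
t: 2.15
tcp_pos: [0.4282, -0.0008, 0.0403]
eef_rot: [0.333, -3.118, -0.002]
wrist_force: [-0.6, -0.6, -0.5]
grip_width: 0.755
grasp_force: 0.0
t: 2.82
tcp_pos: [0.4316, -0.0025, 0.0435]
eef_rot: [-0.326, 3.122, 0.001]
wrist_force: [-0.2, 4.3, 8.4]
grip_width: 0.397
grasp_force: 30.2
```

```bash
python3 -m handwheel '[[[0,0,-0.01,0],[0,0,-0.03,0],[0,0,-0.055,0],[0,0,-0.08,0],[0,0,-0.1,0],[0,0,-0.11,0],[0,0,-0.11,0]]]'
python3 p.py .515 .3245 .153 102
```

```text
t: 3.4
tcp_pos: [0.4329, -0.0035, 0.1551]
eef_rot: [-0.327, 3.118, -0.003]
wrist_force: [0.2, -1.1, -1.2]
grip_width: 0.395
grasp_force: 30.4
shift [-0.1484  0.3038  0.0023] turn -0.0 close axis now 102.0 q6 -1.88 t 3.4 tcp [ 0.4329 -0.0035  0.1551]
```

```bash
python3 -m handwheel '[[[-0.006,0.012,0,0],[-0.016,0.032,0,0],[-0.03,0.06,0,0],[-0.046,0.092,0,0],[-0.062,0.125,0,0],[-0.078,0.157,0,0],[-0.094,0.189,0,0],[-0.11,0.221,0,0],[-0.125,0.252,0,0],[-0.138,0.278,0,0],[-0.146,0.294,0,0],[-0.15,0.302,0,0],[-0.15,0.302,0,0],[-0.15,0.302,0,0]]]'
python3 - <<'E'
from h import *
o=status.get_obs(); print(o['tcp_pos'],o['eef_rot'])
grab('wrist','w2.png')
np.savez('w2.npz',p=o['tcp_pos'],r=o['eef_rot'])
E
```

```text
t: 4.57
tcp_pos: [0.5141, 0.3226, 0.1513]
eef_rot: [0.329, -3.122, 0.003]
wrist_force: [0.5, -0.4, -1.2]
grip_width: 0.396
grasp_force: 30.4
[0.5141357  0.32264828 0.15131576] [ 3.28506968e-01 -3.12230249e+00  2.50039449e-03]
```

View pics/w2.png

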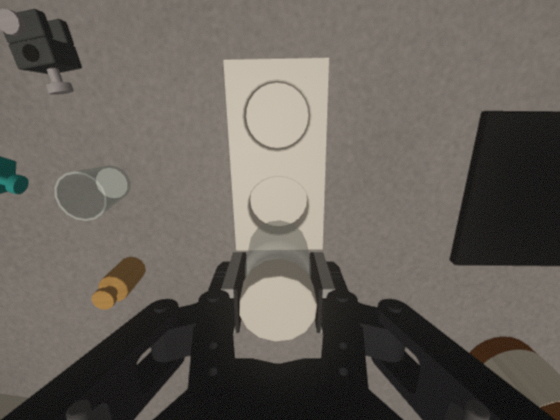

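```bash
python3 - <<'E'
from h import *
f=np.load('w2.npz');ps=(f['p'],f['r'])
P=ray('wrist',[224,329,323,236,277,278],[59,58,248,249,116,202],.03,ps);print(P.round(4))
print('rack ctr from corners',P[:4].mean(0),[np.linalg.norm(P[i]-P[(i+1)%4]).round(3) for i in range(4)], 'long axis',np.degrees(np.arctan2(*((P[2]+P[3]-P[0]-P[1])[::-1]))))
print('beaker rim',ray('wrist',[54,108],[196,196],.05,ps),'weight top',ray('wrist',103,299,.057,ps))
E
```

```text
[[0.4055 0.2567]
 [0.3883 0.3344]
 [0.543  0.3706]
 [0.5609 0.2919]
 [0.4376 0.3046]
 [0.5081 0.3205]]
rack ctr from corners [0.47443497 0.31340645] [np.float64(0.08), np.float64(0.159), np.float64(0.081), np.float64(0.159)] long axis 12.9651075454224
beaker rim [[0.53478419 0.14189001]
 [0.52568552 0.18444359]] weight top [[0.6195009  0.18682598]]
```

```bash
python3 -m handwheel '[[[0.002,-0.001,0.008,0],[0.002,-0.001,0.024,0],[0.002,-0.001,0.044,0],[0.002,-0.001,0.062,0],[0.002,-0.001,0.078,0],[0.002,-0.001,0.088,0],[0.002,-0.001,0.094,0],[0.002,-0.001,0.098,0],[0.002,-0.001,0.1,0],[0.002,-0.001,0.101,0],[0.002,-0.001,0.101,0],[0.002,-0.001,0.101,0]]]'
```

```text
t: 5.62
tcp_pos: [0.5137, 0.3225, 0.052]
eef_rot: [-0.328, 3.123, 0.001]
wrist_force: [-0.3, 0.6, -0.7]
grip_width: 0.398
grasp_force: 30.4
```

```bash
python3 -m handwheel '[[[0,0,0.001,0],[0,0,0.0015,0],[0,0,0.002,0],[0,0,0.002,0]]]'
```

```text
t: 5.95
tcp_pos: [0.5139, 0.3226, 0.0515]
eef_rot: [-0.328, 3.122, 0.001]
wrist_force: [-2.3, -1.4, 10.3]
grip_width: 0.396
grasp_force: 31.3
```

```bash
python3 -m handwheel '[[[0,0,-0.0005,0],[0,0,-0.0005,0],[0,0,-0.0005,0],[0,0,-0.0005,0],[0,0,-0.0005,0]]]' 0.75
python3 -m handwheel '[[[0,0,-0.01,0],[0,0,-0.03,0],[0,0,-0.06,0],[0,0,-0.09,0],[0,0,-0.12,0],[0,0,-0.14,0],[0,0,-0.148,0],[0,0,-0.148,0]]]'
python3 p.py .431 -.1185 .2 102
python3 -c "
from h import *
grab('wrist','w3.png')"
```

```text
t: 6.37
tcp_pos: [0.5131, 0.3222, 0.0496]
eef_rot: [0.328, -3.124, 0.0]
wrist_force: [-0.3, -0.1, 0.2]
grip_width: 0.753
grasp_force: 0.0
t: 7.03
tcp_pos: [0.5145, 0.3229, 0.2007]
eef_rot: [-0.327, 3.119, 0.003]
wrist_force: [-0.4, 0.6, -0.3]
grip_width: 0.751
grasp_force: 0.0
shift [ 0.1734 -0.4144 -0.0008] turn -0.0 close axis now 102.0 q6 -1.29 t 7.03 tcp [0.5145 0.3229 0.2007]
```

View pics/w3.png

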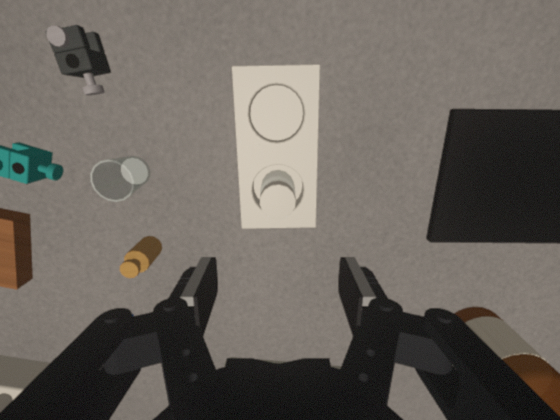

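```bash
python3 -m handwheel '[[[0.0075,-0.018,0,0],[0.1714,-0.4143,0,0],[0.1714,-0.4143,0,0],[0.1714,-0.4143,0,0],[0.1714,-0.4143,0,0],[0.1714,-0.4143,0,0],[0.1714,-0.4143,0,0],[0.1714,-0.4143,0,0],[0.1714,-0.4143,0,0],[0.1714,-0.4143,0,0],[0.1714,-0.4143,0,0],[0.1714,-0.4143,0,0],[0.1714,-0.4143,0,0],[0.1714,-0.4143,0,0],[0.1714,-0.4143,0,0],[0.1714,-0.4143,0,0],[0.1714,-0.4143,0,0]]]'
python3 - <<'E'
from h import *
o=status.get_obs();ps=(o['tcp_pos'],o['eef_rot']);print(ps)
im=grab('wrist','w4.png');hsv=cv2.cvtColor(im,cv2.COLOR_RGB2HSV)
for i,s,c,l in blobs((hsv[:,:,2]>165)&(hsv[:,:,1]<80),300):
    P=ray('wrist',[c[0],s[0],s[0]+s[2]],[c[1]]*3,.065,ps);print(s,c,P[0].round(4),np.linalg.norm(P[2]-P[1]).round(3))
E
```

```text
t: 8.5
tcp_pos: [0.4315, -0.1173, 0.1974]
eef_rot: [0.331, -3.123, -0.001]
wrist_force: [-0.8, 0.5, 0.3]
grip_width: 0.748
grasp_force: 0.0
(array([ 0.43147306, -0.11734866,  0.19739976]), array([ 3.31122665e-01, -3.12329676e+00, -1.05800274e-03]))
[    9    87   159   176 15474] [101.51803024 171.22902934] [ 0.4339 -0.2779] 0.141
[ 10  99 158 173 674] [ 64.14094955 209.27744807] [ 0.4775 -0.3108] 0.146
[259 186  35  34 935] [276.23850267 202.94010695] [ 0.4301 -0.1199] 0.032
```

```bash
python3 -m handwheel '[[[0,-0.001,0.03,0],[0,-0.001,0.07,0],[0,-0.001,0.1,0],[0,-0.001,0.125,0],[0,-0.001,0.145,0],[0,-0.001,0.155,0],[0,-0.001,0.155,0]]]'
python3 -m handwheel '[[[0,0,0,0],[0,0,0,0],[0,0,0,0],[0,0,0,0],[0,0,0,0],[0,0,0,0],[0,0,0,0],[0,0,0,0]]]' 0.2 30
python3 -m handwheel '[[[0,0,-0.01,0],[0,0,-0.03,0],[0,0,-0.055,0],[0,0,-0.08,0],[0,0,-0.1,0],[0,0,-0.11,0],[0,0,-0.11,0]]]'
python3 p.py .439 .306 .153 102
```

```text
t: 9.13
tcp_pos: [0.4303, -0.1182, 0.0407]
eef_rot: [0.33, -3.12, -0.004]
wrist_force: [-0.5, 0.2, -0.2]
grip_width: 0.749
grasp_force: 0.0
t: 9.8
tcp_pos: [0.4326, -0.1197, 0.0438]
eef_rot: [-0.327, 3.122, -0.001]
wrist_force: [0.4, 3.1, 7.5]
grip_width: 0.398
grasp_force: 30.4
t: 10.38
tcp_pos: [0.4334, -0.1205, 0.1554]
eef_rot: [-0.327, 3.119, -0.005]
wrist_force: [0.2, 0.0, -2.2]
grip_width: 0.396
grasp_force: 30.3
shift [-0.094   0.4161  0.0014] turn -0.0 close axis now 102.0 q6 -2.14 t 10.38 tcp [ 0.4334 -0.1205  0.1554]
```

```bash
python3 -m handwheel '[[[-0.003,0.012,0,0],[-0.008,0.034,0,0],[-0.015,0.065,0,0],[-0.023,0.1,0,0],[-0.031,0.136,0,0],[-0.04,0.172,0,0],[-0.048,0.208,0,0],[-0.056,0.244,0,0],[-0.064,0.28,0,0],[-0.073,0.315,0,0],[-0.08,0.346,0,0],[-0.087,0.374,0,0],[-0.092,0.396,0,0],[-0.0945,0.409,0,0],[-0.0957,0.414,0,0],[-0.0957,0.414,0,0],[-0.0957,0.414,0,0]]]'
python3 -m handwheel '[[[0,0,0.008,0],[0,0,0.024,0],[0,0,0.044,0],[0,0,0.062,0],[0,0,0.078,0],[0,0,0.088,0],[0,0,0.094,0],[0,0,0.098,0],[0,0,0.1,0],[0,0,0.101,0],[0,0,0.101,0],[0,0,0.101,0]]]'
```

```text
t: 11.8
tcp_pos: [0.4389, 0.304, 0.1522]
eef_rot: [0.328, -3.123, 0.002]
wrist_force: [-0.0, -0.4, -0.8]
grip_width: 0.395
grasp_force: 30.3
t: 12.8
tcp_pos: [0.4398, 0.3055, 0.0524]
eef_rot: [-0.328, 3.123, 0.001]
wrist_force: [1.1, -0.1, -1.0]
grip_width: 0.393
grasp_force: 30.3
```

```bash
python3 -m handwheel '[[[0,0,0.001,0],[0,0,0.0015,0],[0,0,0.002,0],[0,0,0.0025,0],[0,0,0.0025,0]]]'
```

```text
t: 13.22
tcp_pos: [0.4402, 0.3057, 0.0517]
eef_rot: [-0.328, 3.122, 0.002]
wrist_force: [-2.9, -1.2, 14.7]
grip_width: 0.395
grasp_force: 31.7
```

```bash
python3 -m handwheel '[[[0,0,-0.0005,0],[0,0,-0.0005,0],[0,0,-0.0005,0],[0,0,-0.0005,0],[0,0,-0.0005,0],[0,0,-0.01,0],[0,0,-0.03,0],[0,0,-0.07,0],[0,0,-0.11,0],[0,0,-0.15,0],[0.052,-0.186,-0.15,-12],[0.052,-0.186,-0.15,-12],[0.052,-0.186,-0.15,-12],[0.052,-0.186,-0.15,-12],[0.052,-0.186,-0.15,-12],[0.052,-0.186,-0.15,-12],[0.052,-0.186,-0.15,-12],[0.052,-0.186,-0.15,-12],[0.052,-0.186,-0.15,-12]]]' 0.75
python3 - <<'E'
from h import *
o=status.get_obs();ps=(o['tcp_pos'],o['eef_rot']);print(ps)
im=grab('wrist','w5.png');np.savez('w5.npz',p=ps[0],r=ps[1])
cv2.imwrite('pics/w5c.png',cv2.resize(im[100:310,150:430,::-1],None,fx=2,fy=2,interpolation=cv2.INTER_CUBIC))
E
```

```text
t: 14.8
tcp_pos: [0.4275, 0.1133, 0.1996]
eef_rot: [-0.654, 3.072, 0.001]
wrist_force: [0.2, 0.5, 0.8]
grip_width: 0.747
grasp_force: 0.0
(array([0.42752518, 0.11332764, 0.19958448]), array([-6.53632022e-01,  3.07215185e+00,  6.94162274e-04]))
```

View pics/w5c.png

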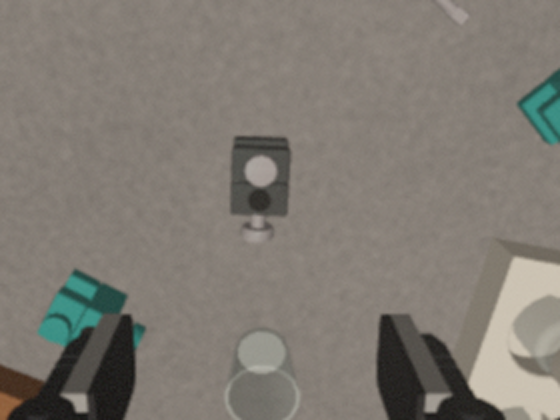

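```bash
python3 - <<'E'
from h import *
f=np.load('w5.npz');ps=(f['p'],f['r'])
def q(u,v,z): return ray('wrist',np.array(u)/2+150,np.array(v)/2+100,z,ps)
c=q([234,290,288,231],[148,148,215,214],.034);print(c.round(4),[np.linalg.norm(c[i]-c[(i+1)%4]).round(3) for i in range(4)])
s=q(261,171,.045)[0];e=q(258,236,.017)[0];print('screw',s,'end',e,np.degrees(np.arctan2(*(e-s)[::-1])))
ax=(c[2]+c[3]-c[0]-c[1]);print('yaw',np.degrees(np.arctan2(ax[1],ax[0])));u=ax/np.linalg.norm(ax)
print('grip pt from block',c.mean(0)+.004*u,'from screw',s+.013*u)
E
python3 p.py .429 .115 .02 114
```

```text
[[0.4121 0.0942]
 [0.4007 0.1199]
 [0.4332 0.134 ]
 [0.4449 0.1067]] [np.float64(0.028), np.float64(0.036), np.float64(0.03), np.float64(0.035)]
screw [0.41495977 0.11025559] end [0.4560655  0.12717868] 22.37678966695588
yaw 22.137042994501158
grip pt from block [0.42643172 0.11521183] from screw [0.42700147 0.1151543 ]
shift [-0.0019  0.0007  0.1795] turn 0.1 close axis now 114.1 q6 -1.83 t 14.85 tcp [0.4275 0.1135 0.1995]
```

```bash
python3 -m handwheel '[[[-0.002,0.002,0.03,1.5],[-0.002,0.002,0.07,1.5],[-0.002,0.002,0.11,1.5],[-0.002,0.002,0.14,1.5],[-0.002,0.002,0.162,1.5],[-0.002,0.002,0.174,1.5],[-0.002,0.002,0.177,1.5],[-0.002,0.002,0.177,1.5]]]'
python3 -m handwheel '[[[0,0,0,0],[0,0,0,0],[0,0,0,0],[0,0,0,0],[0,0,0,0],[0,0,0,0],[0,0,0,0],[0,0,0,0]]]' 0.1 50
python3 -m handwheel '[[[0,0,-0.01,0],[0,0,-0.03,0],[0,0,-0.065,0],[0,0,-0.1,0],[0,0,-0.12,0],[0,0,-0.13,0],[0,0,-0.13,0]]]'
python3 p.py .423 -.313 .152 105.5
```

```text
t: 15.52
tcp_pos: [0.4277, 0.1159, 0.0213]
eef_rot: [0.615, -3.078, -0.0]
wrist_force: [-0.1, 0.3, 0.8]
grip_width: 0.754
grasp_force: 0.0
t: 16.18
tcp_pos: [0.4293, 0.1155, 0.0235]
eef_rot: [-0.611, 3.078, 0.001]
wrist_force: [-1.0, 1.5, 8.6]
grip_width: 0.338
grasp_force: 50.2
t: 16.77
tcp_pos: [0.4298, 0.1153, 0.1552]
eef_rot: [-0.611, 3.075, -0.0]
wrist_force: [0.0, 0.7, -1.5]
grip_width: 0.342
grasp_force: 49.9
shift [ 0.17   -0.3931  0.0027] turn 7.0 close axis now 112.5 q6 -1.8 t 16.77 tcp [0.4298 0.1153 0.1552]
```

```bash
python3 -m handwheel '[[[0.006,-0.013,0,1],[0.017,-0.039,0,3],[0.033,-0.075,0,5],[0.048,-0.11,0,7],[0.064,-0.145,0,9],[0.079,-0.18,0,11],[0.095,-0.216,0,12.5],[0.11,-0.251,0,12.5],[0.126,-0.287,0,12.5],[0.14,-0.319,0,12.5],[0.153,-0.348,0,12.5],[0.163,-0.371,0,12.5],[0.17,-0.387,0,12.5],[0.173,-0.394,0,12.5],[0.173,-0.394,0,12.5],[0.173,-0.394,0,12.5]]]'
python3 - <<'E'
from h import *
o=status.get_obs();ps=(o['tcp_pos'],o['eef_rot']);print(ps,o['q'][5])
im=grab('wrist','w6.png');np.savez('w6.npz',p=ps[0],r=ps[1])
E
```

```text
t: 18.1
tcp_pos: [0.4181, -0.3141, 0.1513]
eef_rot: [0.272, -3.128, -0.004]
wrist_force: [-0.3, 0.3, -1.0]
grip_width: 0.34
grasp_force: 50.0
(array([ 0.41809796, -0.31406531,  0.15129972]), array([ 0.27173301, -3.12822353, -0.00387939])) -2.469809779503683
```

View pics/w6.png

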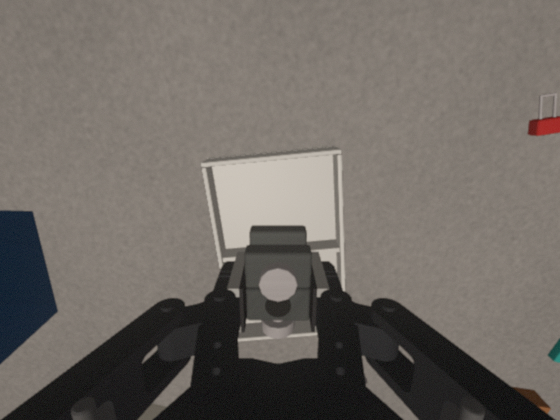

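```bash
python3 - <<'E'
from h import *
f=np.load('w6.npz');ps=(f['p'],f['r'])
P=ray('wrist',[204,341,343,221],[163,151,248,257],.028,ps);print(P.round(4),P.mean(0),[np.linalg.norm(P[i]-P[(i+1)%4]).round(3) for i in range(4)])
print(ray('top',[372.5,419,438,392],[178,165,236,248],.028).round(3))
E
```

```text
[[ 0.3893 -0.3834]
 [ 0.3594 -0.2711]
 [ 0.4465 -0.2478]
 [ 0.4755 -0.3591]] [ 0.4176831  -0.31533663] [np.float64(0.116), np.float64(0.09), np.float64(0.115), np.float64(0.09)]
[[ 0.537 -0.222]
 [ 0.572 -0.34 ]
 [ 0.392 -0.382]
 [ 0.361 -0.267]]
```

```bash
python3 -m handwheel '[[[0,0,0.01,0],[0,0,0.03,0],[0,0,0.06,0],[0,0,0.085,0],[0,0,0.105,0],[0,0,0.116,0],[0,0,0.121,0],[0,0,0.124,0],[0,0,0.126,0],[0,0,0.127,0],[0,0,0.127,0]]]'
```

```text
t: 19.07
tcp_pos: [0.4182, -0.3131, 0.0275]
eef_rot: [0.274, -3.129, -0.003]
wrist_force: [-4.1, 6.7, 14.6]
grip_width: 0.344
grasp_force: 51.9
```

```bash
python3 -m handwheel '[[[0,0,-0.001,0],[0,0,-0.001,0],[0,0,-0.001,0],[0,0,-0.001,0],[0,0,-0.001,0],[0,0,-0.001,0],[0,0,-0.01,0],[0,0,-0.04,0],[0,0,-0.08,0],[0,0,-0.12,0],[0,0,-0.15,0],[0,0,-0.175,0]]]' 0.7
python3 - <<'E'
from h import *
s=ray('top',366.2,134.4,.045)[0];e=ray('top',357.4,148.8,.017)[0];d=e-s;u=d/np.linalg.norm(d)
print(s,e,np.linalg.norm(d),np.degrees(np.arctan2(d[1],d[0])),'grip',s+.013*u)
E
python3 p.py .643 -.207 .2 59
```

```text
t: 20.07
tcp_pos: [0.4195, -0.3157, 0.2038]
eef_rot: [-0.273, 3.127, -0.004]
wrist_force: [0.7, -0.2, -0.5]
grip_width: 0.703
grasp_force: 0.0
[ 0.64514546 -0.20462875] [ 0.61488139 -0.18633248] 0.035364783897449306 148.84476941105723 grip [ 0.63402047 -0.19790309]
shift [-0.2389  0.0683  0.0042] turn 41.0 close axis now 100.0 q6 -2.47 t 20.07 tcp [ 0.4195 -0.3157  0.2038]
```

```bash
python3 -m handwheel '[[[-0.232,0.077,0,-7],[-0.232,0.077,0,-14],[-0.232,0.077,0,-21],[-0.232,0.077,0,-28],[-0.232,0.077,0,-35],[-0.232,0.077,0,-42],[-0.232,0.077,0,-49],[-0.232,0.077,0,-56],[-0.232,0.077,0,-63],[-0.232,0.077,0,-70],[-0.232,0.077,0,-77],[-0.232,0.077,0,-84],[-0.232,0.077,0,-91],[-0.232,0.077,0,-98],[-0.232,0.077,0,-105],[-0.232,0.077,0,-112],[-0.232,0.077,0,-119],[-0.232,0.077,0,-126],[-0.232,0.077,0,-133],[-0.232,0.077,0,-139]]]' 0.75
python3 -m handwheel '[[[0,0,0,0],[0,0,0,0]]]'
python3 - <<'E'
from h import *
o=status.get_obs();ps=(o['tcp_pos'],o['eef_rot']);print(ps,o['q'][5])
im=grab('wrist','w7.png');np.savez('w7.npz',p=ps[0],r=ps[1])
cv2.imwrite('pics/w7c.png',cv2.resize(im[100:310,150:430,::-1],None,fx=2,fy=2,interpolation=cv2.INTER_CUBIC))
E
```

```text
t: 21.73
tcp_pos: [0.6105, -0.1511, 0.1406]
eef_rot: [2.038, -2.039, 0.789]
wrist_force: [0.5, -0.9, 1.1]
grip_width: 0.751
grasp_force: 0.0
t: 21.9
tcp_pos: [0.6094, -0.1514, 0.1401]
eef_rot: [2.032, -2.045, 0.783]
wrist_force: [-0.5, 0.2, -0.1]
grip_width: 0.749
grasp_force: 0.0
(array([ 0.60942582, -0.1514178 ,  0.14006481]), array([ 2.03230613, -2.04471597,  0.78347601])) -2.6828040467179575
```

View pics/w7c.png

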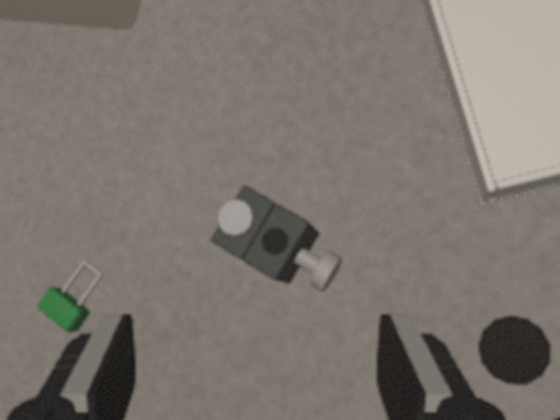

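```bash
python3 - <<'E'
from h import *
o=status.get_obs();print(R.from_rotvec(o['eef_rot']).as_matrix().round(3),o['q'].round(3),o['tcp_pos'])
E
```

```text
[[-0.069 -0.965  0.252]
 [-0.885 -0.057 -0.461]
 [ 0.46  -0.255 -0.851]] [-0.058  0.412  1.821 -0.728  0.734 -2.683] [ 0.61084859 -0.1515094   0.14083176]
```

```bash
python3 -m handwheel '[[[0,0,-0.02,7],[0,0,-0.03,14],[0,0,-0.03,20],[0,0,-0.03,20],[0,0,-0.03,20]]]'
python3 - <<'E'
from h import *
o=status.get_obs();print(R.from_rotvec(o['eef_rot']).as_matrix().round(3),o['q'].round(3),o['tcp_pos'])
E
```

```text
t: 22.37
tcp_pos: [0.6042, -0.1376, 0.1668]
eef_rot: [1.698, -2.433, 0.839]
wrist_force: [0.2, -0.2, 0.4]
grip_width: 0.752
grasp_force: 0.0
[[-0.392 -0.884  0.253]
 [-0.852  0.246 -0.461]
 [ 0.345 -0.397 -0.85 ]] [-0.032  0.369  1.808 -0.692  0.789 -2.366] [ 0.60423901 -0.13764285  0.16680961]
```

```bash
python3 p.py .55 -.2 .30; python3 p.py .218 -.394 .30
```

```text
shift [ 0.1205 -0.0203 -0.0982] turn 0 close axis now 164.4 q6 -2.37 t 22.37 tcp [ 0.6042 -0.1376  0.1668]
shift [ 0.4161  0.2256 -0.0929] turn 0 close axis now 164.4 q6 -2.37 t 22.37 tcp [ 0.6042 -0.1376  0.1668]
```

```bash
python3 -m handwheel '[[[0.02,0,-0.015,7],[0.04,-0.005,-0.03,14],[0.06,-0.01,-0.05,21],[0.08,-0.015,-0.065,28],[0.1,-0.02,-0.08,35],[0.12,-0.02,-0.098,42],[0.12,-0.02,-0.098,49],[0.12,-0.02,-0.098,56],[0.12,-0.02,-0.098,63],[0.145,0,-0.098,70],[0.17,0.02,-0.098,77],[0.195,0.04,-0.098,84],[0.22,0.06,-0.097,91],[0.245,0.085,-0.096,98],[0.27,0.11,-0.096,105],[0.295,0.13,-0.095,112],[0.32,0.15,-0.095,120],[0.345,0.17,-0.094,120],[0.38,0.2,-0.093,120],[0.416,0.226,-0.093,120]]]'
cat > st.py <<'E'
from h import *
o=status.get_obs();M=R.from_rotvec(o['eef_rot']).as_matrix();print(M.round(3).tolist(),o['q'].round(3),o['tcp_pos'].round(4),o['t'])
z=M[:,2];print('tilt deg',np.degrees(np.arccos(-z[2])).round(2),'az',np.degrees(np.arctan2(z[1],z[0])).round(1))
E
python3 st.py
```

```text
t: 24.03
tcp_pos: [0.2351, -0.3806, 0.2981]
eef_rot: [1.126, 2.412, -0.446]
wrist_force: [0.0, -1.4, -0.9]
grip_width: 0.749
grasp_force: 0.0
[[-0.572, 0.781, 0.252], [0.639, 0.616, -0.46], [-0.514, -0.102, -0.852]] [-1.142 -0.163  2.042  0.057  0.713 -1.872] [ 0.2351 -0.3806  0.2981] 24.0333
tilt deg 31.62 az -61.3
```

```bash
python3 p.py .145 -.262 .30
```

```text
shift [ 0.1264  0.0026 -0.0788] turn 0 close axis now 38.3 q6 -1.87 t 24.03 tcp [ 0.2351 -0.3806  0.2981]
```

```bash
python3 -m handwheel '[[[0.025,0,-0.016,0],[0.05,0.001,-0.032,0],[0.075,0.002,-0.048,0],[0.1,0.002,-0.062,0],[0.126,0.003,-0.079,0],[0.126,0.003,-0.079,0]]]'; python3 st.py
```

```text
t: 24.53
tcp_pos: [0.1446, -0.2575, 0.2987]
eef_rot: [1.134, 2.411, -0.446]
wrist_force: [0.4, -0.5, -1.1]
grip_width: 0.754
grasp_force: 0.0
[[-0.569, 0.784, 0.248], [0.643, 0.613, -0.459], [-0.512, -0.102, -0.853]] [-1.424 -0.474  2.186  0.226  0.92  -2.206] [ 0.1446 -0.2575  0.2987] 24.5333
tilt deg 31.48 az -61.6
```

```bash
python3 p.py .213 -.385 .14; 
```

```text
shift [-0.0396 -0.0084  0.2109] turn 0 close axis now 38.0 q6 -2.21 t 24.53 tcp [ 0.1446 -0.2575  0.2987]
```

```bash
python3 -m handwheel '[[[-0.007,-0.002,0.035,0],[-0.014,-0.003,0.07,0],[-0.02,-0.004,0.105,0],[-0.027,-0.006,0.14,0],[-0.034,-0.007,0.175,0],[-0.04,-0.008,0.211,0],[-0.04,-0.008,0.211,0]]]'; python3 st.py; python3 p.py .15 -.271 .14
```

```text
t: 25.12
tcp_pos: [0.2192, -0.3942, 0.1364]
eef_rot: [1.135, 2.422, -0.435]
wrist_force: [0.0, 0.1, -0.6]
grip_width: 0.75
grasp_force: 0.0
[[-0.573, 0.781, 0.246], [0.647, 0.616, -0.449], [-0.503, -0.098, -0.859]] [-1.216  0.137  2.322  0.466  0.168 -2.35 ] [ 0.2192 -0.3942  0.1364] 25.1167
tilt deg 30.81 az -61.3
shift [ 0.1176  0.0215 -0.0754] turn 0 close axis now 38.3 q6 -2.35 t 25.12 tcp [ 0.2192 -0.3942  0.1364]
```

```bash
python3 -m handwheel '[[[0.02,0.004,-0.013,0],[0.04,0.008,-0.026,0],[0.06,0.012,-0.039,0],[0.06,0.012,-0.039,0]]]'; python3 st.py; python3 p.py .15 -.271 .14
```

```text
t: 25.45
tcp_pos: [0.1935, -0.3442, 0.1742]
eef_rot: [1.142, 2.441, -0.421]
wrist_force: [1.0, 0.4, -0.4]
grip_width: 0.749
grasp_force: 0.0
[[-0.58, 0.78, 0.236], [0.656, 0.619, -0.433], [-0.484, -0.096, -0.87]] [-1.241 -0.041  2.328  0.243  0.355 -2.144] [ 0.1935 -0.3442  0.1742] 25.45
tilt deg 29.55 az -61.4
shift [ 0.0898  0.0147 -0.0122] turn 0 close axis now 38.4 q6 -2.14 t 25.45 tcp [ 0.1935 -0.3442  0.1742]
```

```bash
python3 p.py .05 -.08 .03
```

```text
shift [ 0.3262  0.0655 -0.0228] turn 0 close axis now 38.4 q6 -2.14 t 25.45 tcp [ 0.1935 -0.3442  0.1742]
```

```bash
python3 -m handwheel '[[[0.04,0.008,-0.003,0],[0.08,0.016,-0.006,0],[0.12,0.024,-0.008,0],[0.16,0.032,-0.011,0],[0.2,0.04,-0.014,0]]]'; python3 st.py; python3 p.py .05 -.08 .03
```

```text
t: 25.87
tcp_pos: [0.1619, -0.2823, 0.2076]
eef_rot: [1.154, 2.465, -0.402]
wrist_force: [0.4, 0.2, 0.8]
grip_width: 0.748
grasp_force: 0.0
[[-0.586, 0.779, 0.223], [0.668, 0.62, -0.412], [-0.459, -0.092, -0.884]] [-1.293 -0.244  2.326  0.184  0.59  -2.116] [ 0.1619 -0.2823  0.2076] 25.8667
tilt deg 27.92 az -61.5
shift [0.2822 0.0547 0.0487] turn 0 close axis now 38.5 q6 -2.12 t 25.87 tcp [ 0.1619 -0.2823  0.2076]
```

```bash
for p in ".3 -.35 .42" ".48 0 .45" ".3 .42 .45" "-.1 .5 .45"; do python3 p.py $p; done
```

```text
shift [-0.2236  0.046  -0.129 ] turn 0 close axis now 38.5 q6 -2.12 t 25.87 tcp [ 0.1619 -0.2823  0.2076]
shift [-0.1091  0.4006 -0.2594] turn 0 close axis now 38.5 q6 -2.12 t 25.87 tcp [ 0.1619 -0.2823  0.2076]
shift [ 0.2768  0.5208 -0.4725] turn 0 close axis now 38.5 q6 -2.12 t 25.87 tcp [ 0.1619 -0.2823  0.2076]
shift [ 0.5646  0.2588 -0.5947] turn 0 close axis now 38.5 q6 -2.12 t 25.87 tcp [ 0.1619 -0.2823  0.2076]
```

```bash
python3 -m handwheel '[[[-0.224,0.046,-0.129,0],[-0.224,0.046,-0.129,0],[-0.224,0.046,-0.129,0],[-0.224,0.046,-0.129,0],[-0.224,0.046,-0.129,0],[-0.224,0.046,-0.129,0],[-0.224,0.046,-0.129,0],[-0.109,0.4,-0.26,0],[-0.109,0.4,-0.26,0],[-0.109,0.4,-0.26,0],[-0.109,0.4,-0.26,0],[-0.109,0.4,-0.26,0],[-0.109,0.4,-0.26,0],[-0.109,0.4,-0.26,0],[-0.109,0.4,-0.26,0],[-0.109,0.4,-0.26,0],[-0.109,0.4,-0.26,0]]]'; python3 st.py; for p in ".3 .42 .45" "-.1 .5 .45" "-.25 .45 .45" "-.6 1.08 .5"; do python3 p.py $p; done
```

```text
t: 27.28
tcp_pos: [0.4827, 0.0047, 0.4501]
eef_rot: [1.149, 2.468, -0.394]
wrist_force: [0.8, -0.4, 0.3]
grip_width: 0.748
grasp_force: 0.0
[[-0.589, 0.776, 0.227], [0.667, 0.625, -0.406], [-0.457, -0.088, -0.885]] [ 0.255  0.004  1.485 -0.468  1.526 -0.453] [0.4827 0.0047 0.4501] 27.2833
tilt deg 27.74 az -60.8
shift [ 0.3845  0.1177 -0.2101] turn 0 close axis now 38.8 q6 -0.45 t 27.28 tcp [0.4827 0.0047 0.4501]
shift [ 0.6733 -0.1427 -0.3333] turn 0 close axis now 38.8 q6 -0.45 t 27.28 tcp [0.4827 0.0047 0.4501]
shift [ 0.7282 -0.2903 -0.347 ] turn 0 close axis now 38.8 q6 -0.45 t 27.28 tcp [0.4827 0.0047 0.4501]
shift [ 1.3315 -0.1728 -0.7267] turn 0 close axis now 38.8 q6 -0.45 t 27.28 tcp [0.4827 0.0047 0.4501]
```

```bash
python3 -m handwheel '[[[0.385,0.118,-0.21,0],[0.385,0.118,-0.21,0],[0.385,0.118,-0.21,0],[0.385,0.118,-0.21,0],[0.385,0.118,-0.21,0],[0.385,0.118,-0.21,0],[0.385,0.118,-0.21,0],[0.385,0.118,-0.21,0],[0.385,0.118,-0.21,0],[0.385,0.118,-0.21,0],[0.385,0.118,-0.21,0],[0.673,-0.143,-0.333,0],[0.673,-0.143,-0.333,0],[0.673,-0.143,-0.333,0],[0.673,-0.143,-0.333,0],[0.673,-0.143,-0.333,0],[0.673,-0.143,-0.333,0],[0.673,-0.143,-0.333,0],[0.673,-0.143,-0.333,0],[0.673,-0.143,-0.333,0]]]'; python3 st.py; for p in "-.25 .45 .45" "-.4 .72 .5" "-.6 1.08 .5"; do python3 p.py $p; done
```

```text
t: 28.95
tcp_pos: [-0.0703, 0.4925, 0.4494]
eef_rot: [1.155, 2.468, -0.398]
wrist_force: [0.8, 0.8, -0.5]
grip_width: 0.747
grasp_force: 0.0
[[-0.587, 0.778, 0.222], [0.669, 0.621, -0.408], [-0.456, -0.091, -0.885]] [ 1.736  0.353  1.044 -0.189  2.196  0.965] [-0.0703  0.4925  0.4494] 28.95
tilt deg 27.7 az -61.4
shift [ 0.0767 -0.1664 -0.0231] turn 0 close axis now 38.6 q6 0.97 t 28.95 tcp [-0.0703  0.4925  0.4494]
shift [ 0.3227 -0.12   -0.2109] turn 0 close axis now 38.6 q6 0.97 t 28.95 tcp [-0.0703  0.4925  0.4494]
shift [ 0.6809 -0.0521 -0.4023] turn 0 close axis now 38.6 q6 0.97 t 28.95 tcp [-0.0703  0.4925  0.4494]
```

```bash
for p in "-.35 .63 .6" "-.48 .87 .9"; do python3 p.py $p; done
```

```text
shift [ 0.1875 -0.146  -0.2516] turn 0 close axis now 38.6 q6 0.97 t 28.95 tcp [-0.0703  0.4925  0.4494]
shift [ 0.2876 -0.1254 -0.6441] turn 0 close axis now 38.6 q6 0.97 t 28.95 tcp [-0.0703  0.4925  0.4494]
```

```bash
python3 -m handwheel '[[[0.188,-0.146,-0.252,0],[0.188,-0.146,-0.252,0],[0.188,-0.146,-0.252,0],[0.188,-0.146,-0.252,0],[0.188,-0.146,-0.252,0],[0.188,-0.146,-0.252,0],[0.188,-0.146,-0.252,0],[0.188,-0.146,-0.252,0],[0.188,-0.146,-0.252,0],[0.24,-0.135,-0.45,0],[0.24,-0.135,-0.45,0],[0.24,-0.135,-0.45,0]]]'; python3 st.py; for p in "-.48 .87 .9"; do python3 p.py $p; done
```

```text
t: 29.95
tcp_pos: [-0.3139, 0.5818, 0.5456]
eef_rot: [1.168, 2.489, -0.377]
wrist_force: [0.9, 0.5, 0.4]
grip_width: 0.752
grasp_force: 0.0
[[-0.591, 0.779, 0.211], [0.681, 0.622, -0.386], [-0.432, -0.085, -0.898]] [ 2.015  0.723  0.143 -0.061  2.73   1.271] [-0.3139  0.5818  0.5456] 29.95
tilt deg 26.12 az -61.4
shift [ 0.1414  0.0199 -0.4646] turn 0 close axis now 38.6 q6 1.27 t 29.95 tcp [-0.3139  0.5818  0.5456]
```

```bash
python3 -m handwheel '[[[0.012,0.002,-0.04,0],[0.024,0.003,-0.08,0],[0.036,0.005,-0.12,0],[0.048,0.007,-0.16,0],[0.06,0.009,-0.2,0],[0.072,0.01,-0.24,0],[0.084,0.012,-0.28,0],[0.096,0.014,-0.32,0]]]'; python3 st.py; for p in "-.48 .87 .9" "-.4 .72 1.2"; do python3 p.py $p; done
```

```text
t: 30.62
tcp_pos: [-0.3134, 0.5741, 0.5579]
eef_rot: [1.174, 2.504, -0.363]
wrist_force: [-0.1, -0.3, -0.8]
grip_width: 0.747
grasp_force: 0.0
[[-0.595, 0.777, 0.204], [0.688, 0.624, -0.371], [-0.416, -0.081, -0.906]] [ 2.018  0.704  0.144 -0.057  2.73   1.277] [-0.3134  0.5741  0.5579] 30.6167
tilt deg 25.06 az -61.3
shift [ 0.1604  0.0273 -0.4536] turn 0 close axis now 38.7 q6 1.28 t 30.62 tcp [-0.3134  0.5741  0.5579]
shift [-0.1151 -0.0283 -0.6534] turn 0 close axis now 38.7 q6 1.28 t 30.62 tcp [-0.3134  0.5741  0.5579]
```

```bash
h="python3 -m handwheel"
python3 -m handwheel '[[[0.04,0.007,-0.11,0]]]' >/dev/null
python3 -m handwheel '[[[0.04,0.007,-0.11,0]]]' >/dev/null
python3 -m handwheel '[[[0.04,0.007,-0.11,0]]]' >/dev/null
python3 -m handwheel '[[[0.04,0.007,-0.11,0]]]' >/dev/null
python3 -m handwheel '[[[0.04,0.007,-0.11,0]]]' >/dev/null
python3 -m handwheel '[[[0.04,0.007,-0.11,0]]]' >/dev/null
python3 st.py
```

```text
[[-0.606, 0.776, 0.174], [0.707, 0.626, -0.33], [-0.365, -0.076, -0.928]] [ 2.016  0.65   0.144 -0.038  2.73   1.291] [-0.3057  0.555   0.5929] 31.1167
tilt deg 21.9 az -62.1
```

```bash

python3 -m handwheel '[[[0.04,0.007,-0.11,0]]]' >/dev/null
python3 -m handwheel '[[[0.04,0.007,-0.11,0]]]' >/dev/null
python3 -m handwheel '[[[0.04,0.007,-0.11,0]]]' >/dev/null
python3 -m handwheel '[[[0.04,0.007,-0.11,0]]]' >/dev/null
python3 -m handwheel '[[[0.04,0.007,-0.11,0]]]' >/dev/null
python3 -m handwheel '[[[0.04,0.007,-0.11,0]]]' >/dev/null
python3 -m handwheel '[[[0.04,0.007,-0.11,0]]]' >/dev/null
python3 -m handwheel '[[[0.04,0.007,-0.11,0]]]' >/dev/null
python3 -m handwheel '[[[0.04,0.007,-0.11,0]]]' >/dev/null
python3 -m handwheel '[[[0.04,0.007,-0.11,0]]]' >/dev/null
python3 st.py
python3 -m handwheel '[[[0.05,0.007,-0.1,0]]]' >/dev/null
python3 -m handwheel '[[[0.05,0.007,-0.1,0]]]' >/dev/null
python3 -m handwheel '[[[0.05,0.007,-0.1,0]]]' >/dev/null
python3 -m handwheel '[[[0.05,0.007,-0.1,0]]]' >/dev/null
python3 -m handwheel '[[[0.05,0.007,-0.1,0]]]' >/dev/null
python3 -m handwheel '[[[0.05,0.007,-0.1,0]]]' >/dev/null
python3 -m handwheel '[[[0.05,0.007,-0.1,0]]]' >/dev/null
python3 -m handwheel '[[[0.05,0.007,-0.1,0]]]' >/dev/null
python3 -m handwheel '[[[0.05,0.007,-0.1,0]]]' >/dev/null
python3 -m handwheel '[[[0.05,0.007,-0.1,0]]]' >/dev/null
python3 st.py
```

```text
[[-0.619, 0.776, 0.125], [0.733, 0.627, -0.262], [-0.282, -0.07, -0.957]] [ 2.006  0.563  0.144 -0.008  2.73   1.309] [-0.2884  0.5226  0.646 ] 31.95
tilt deg 16.91 az -64.5
[[-0.624, 0.776, 0.087], [0.747, 0.626, -0.226], [-0.23, -0.076, -0.97]] [1.997 0.511 0.144 0.035 2.73  1.34 ] [-0.2793  0.5006  0.6761] 32.7833
tilt deg 14.0 az -68.8
```

```bash

python3 -m handwheel '[[[0,0.04,0,0],[0,0.08,0,0],[0,0.08,0,0]]]' >/dev/null
python3 st.py
python3 -m handwheel '[[[0.04,0.015,-0.11,0]]]' >/dev/null
python3 -m handwheel '[[[0.04,0.015,-0.11,0]]]' >/dev/null
python3 -m handwheel '[[[0.04,0.015,-0.11,0]]]' >/dev/null
python3 -m handwheel '[[[0.04,0.015,-0.11,0]]]' >/dev/null
python3 -m handwheel '[[[0.04,0.015,-0.11,0]]]' >/dev/null
python3 -m handwheel '[[[0.04,0.015,-0.11,0]]]' >/dev/null
python3 -m handwheel '[[[0.04,0.015,-0.11,0]]]' >/dev/null
python3 -m handwheel '[[[0.04,0.015,-0.11,0]]]' >/dev/null
python3 -m handwheel '[[[0.04,0.015,-0.11,0]]]' >/dev/null
python3 -m handwheel '[[[0.04,0.015,-0.11,0]]]' >/dev/null
python3 st.py
```

```text
[[-0.618, 0.781, 0.091], [0.747, 0.62, -0.241], [-0.245, -0.081, -0.966]] [ 1.875  0.527  0.146 -0.036  2.728  1.164] [-0.2091  0.5416  0.6662] 33.0333
tilt deg 14.95 az -69.4
[[-0.629, 0.776, 0.051], [0.76, 0.628, -0.166], [-0.161, -0.066, -0.985]] [ 1.857  0.442  0.144 -0.004  2.73   1.168] [-0.1915  0.5029  0.7144] 33.8667
tilt deg 10.0 az -73.0
```

```bash

python3 -m handwheel '[[[0.02,0.035,0,0],[0.04,0.07,0,0],[0.04,0.07,0,0]]]' >/dev/null
python3 st.py
python3 -m handwheel '[[[0.04,0.02,-0.11,0]]]' >/dev/null
python3 -m handwheel '[[[0.04,0.02,-0.11,0]]]' >/dev/null
python3 -m handwheel '[[[0.04,0.02,-0.11,0]]]' >/dev/null
python3 -m handwheel '[[[0.04,0.02,-0.11,0]]]' >/dev/null
python3 -m handwheel '[[[0.04,0.02,-0.11,0]]]' >/dev/null
python3 -m handwheel '[[[0.04,0.02,-0.11,0]]]' >/dev/null
python3 -m handwheel '[[[0.04,0.02,-0.11,0]]]' >/dev/null
python3 -m handwheel '[[[0.04,0.02,-0.11,0]]]' >/dev/null
python3 -m handwheel '[[[0.04,0.02,-0.11,0]]]' >/dev/null
python3 -m handwheel '[[[0.04,0.02,-0.11,0]]]' >/dev/null
python3 st.py
```

```text
[[-0.626, 0.778, 0.056], [0.755, 0.622, -0.208], [-0.197, -0.088, -0.977]] [ 1.776  0.483  0.146 -0.03   2.729  1.067] [-0.1509  0.5381  0.6914] 34.1167
tilt deg 12.44 az -75.0
[[-0.631, 0.776, 0.023], [0.767, 0.628, -0.132], [-0.117, -0.065, -0.991]] [1.750e+00 4.030e-01 1.440e-01 2.000e-03 2.730e+00 1.068e+00] [-0.1338  0.4996  0.7353] 34.95
tilt deg 7.71 az -80.0
```

```bash

python3 -m handwheel '[[[-0.02,0.036,0,0],[-0.04,0.072,0,0],[-0.04,0.072,0,0]]]' >/dev/null
python3 st.py
python3 -m handwheel '[[[0.04,0.025,-0.11,0]]]' >/dev/null
python3 -m handwheel '[[[0.04,0.025,-0.11,0]]]' >/dev/null
python3 -m handwheel '[[[0.04,0.025,-0.11,0]]]' >/dev/null
python3 -m handwheel '[[[0.04,0.025,-0.11,0]]]' >/dev/null
python3 -m handwheel '[[[0.04,0.025,-0.11,0]]]' >/dev/null
python3 -m handwheel '[[[0.04,0.025,-0.11,0]]]' >/dev/null
python3 -m handwheel '[[[0.04,0.025,-0.11,0]]]' >/dev/null
python3 -m handwheel '[[[0.04,0.025,-0.11,0]]]' >/dev/null
python3 -m handwheel '[[[0.04,0.025,-0.11,0]]]' >/dev/null
python3 -m handwheel '[[[0.04,0.025,-0.11,0]]]' >/dev/null
python3 -m handwheel '[[[0.04,0.025,-0.11,0]]]' >/dev/null
python3 -m handwheel '[[[0.04,0.025,-0.11,0]]]' >/dev/null
python3 -m handwheel '[[[0.04,0.025,-0.11,0]]]' >/dev/null
python3 -m handwheel '[[[0.04,0.025,-0.11,0]]]' >/dev/null
python3 st.py
```

```text
[[-0.625, 0.78, 0.024], [0.771, 0.622, -0.133], [-0.119, -0.065, -0.991]] [ 1.597  0.403  0.146 -0.05   2.726  0.875] [-0.0484  0.5156  0.7343] 35.2
tilt deg 7.79 az -79.9
[[-0.631, 0.775, -0.005], [0.775, 0.631, -0.035], [-0.024, -0.025, -0.999]] [1.588 0.302 0.144 0.013 2.73  0.916] [-0.0518  0.4575  0.7842] 36.3667
tilt deg 2.0 az -97.6
```

```bash

python3 -m handwheel '[[[0.03,0.035,-0.11,0]]]' >/dev/null
python3 -m handwheel '[[[0.03,0.035,-0.11,0]]]' >/dev/null
python3 -m handwheel '[[[0.03,0.035,-0.11,0]]]' >/dev/null
python3 st.py
python3 -m handwheel '[[[0,0,0,0]]]' >/dev/null
python3 st.py
```

```text
[[-0.631, 0.776, -0.01], [0.776, 0.631, -0.011], [-0.002, -0.015, -1.0]] [1.55  0.278 0.144 0.026 2.73  0.89 ] [-0.0364  0.4451  0.7949] 36.6167
tilt deg 0.86 az -134.2
[[-0.63, 0.776, -0.01], [0.776, 0.63, -0.009], [-0.0, -0.014, -1.0]] [1.549 0.277 0.143 0.025 2.731 0.89 ] [-0.0361  0.4438  0.7959] 36.7
tilt deg 0.78 az -139.2
```

```bash
python3 - <<'E'
from h import *
f=np.load('w7.npz');ps=(f['p'],f['r'])
def q(u,v,z): return ray('wrist',np.array(u)/2+150,np.array(v)/2+100,z,ps)
c=q([249,318,289,212],[187,231,281,238],.034);print(c.round(4),[np.linalg.norm(c[i]-c[(i+1)%4]).round(3) for i in range(4)])
s=q(235,217,.045)[0];e=q(332,273,.017)[0];d=e-s;print('screw',s,'end',e,np.linalg.norm(d),np.degrees(np.arctan2(*d[::-1])))
u=c[1]+c[2]-c[0]-c[3];u/=np.linalg.norm(u);print(np.degrees(np.arctan2(u[1],u[0])),'grip',c.mean(0)+.004*u,s+.013*u)
E
python3 p.py .2 .5 .5; python3 p.py .5 .2 .35; python3 p.py .634 -.198 .2 59
```

```text
[[ 0.6465 -0.2195]
 [ 0.6143 -0.2001]
 [ 0.626  -0.178 ]
 [ 0.6625 -0.1958]] [np.float64(0.038), np.float64(0.025), np.float64(0.041), np.float64(0.029)]
screw [ 0.64886035 -0.20389219] end [ 0.60978983 -0.18335572] 0.044139007815917605 152.27243606312868
151.55389475201 grip [ 0.63382781 -0.19646778] [ 0.6374299  -0.19769987]
shift [-0.105   0.2227  0.2929] turn 0 close axis now 39.1 q6 0.89 t 36.7 tcp [-0.0361  0.4438  0.7959]
shift [-0.527   0.2686  0.4425] turn 0 close axis now 39.1 q6 0.89 t 36.7 tcp [-0.0361  0.4438  0.7959]
shift [-0.9204  0.1239  0.5946] turn -19.9 close axis now 39.1 q6 0.89 t 36.7 tcp [-0.0361  0.4438  0.7959]
```

```bash
python3 -m handwheel '[[[-0.105,0.223,0.293,0],[-0.105,0.223,0.293,0],[-0.105,0.223,0.293,0],[-0.105,0.223,0.293,0],[-0.105,0.223,0.293,0],[-0.105,0.223,0.293,0],[-0.105,0.223,0.293,0],[-0.105,0.223,0.293,0],[-0.105,0.223,0.293,0],[-0.105,0.223,0.293,-3],[-0.527,0.269,0.443,-6],[-0.527,0.269,0.443,-10],[-0.527,0.269,0.443,-15],[-0.527,0.269,0.443,-20],[-0.527,0.269,0.443,-22],[-0.527,0.269,0.443,-22],[-0.527,0.269,0.443,-22],[-0.527,0.269,0.443,-22],[-0.527,0.269,0.443,-22],[-0.527,0.269,0.443,-22]]]' ; python3 st.py;python3 p.py .635 -.197 .2 61
```

```text
t: 38.37
tcp_pos: [0.4783, 0.2219, 0.359]
eef_rot: [-0.782, -3.035, 0.021]
wrist_force: [0.2, 0.5, 0.6]
grip_width: 0.749
grasp_force: 0.0
[[-0.876, 0.483, -0.011], [0.483, 0.875, -0.011], [0.004, -0.015, -1.0]] [ 0.359  0.18   1.405 -0.007  1.571 -0.708] [0.4783 0.2219 0.359 ] 38.3667
tilt deg 0.89 az -132.9
shift [-0.3402 -0.2886  0.1621] turn 0.1 close axis now 61.1 q6 -0.71 t 38.37 tcp [0.4783 0.2219 0.359 ]
```

```bash
python3 -m handwheel '[[[-0.34,-0.289,0.162,0],[-0.34,-0.289,0.162,0],[-0.34,-0.289,0.162,0],[-0.34,-0.289,0.162,0],[-0.34,-0.289,0.162,0],[-0.34,-0.289,0.162,0],[-0.34,-0.289,0.162,0],[-0.34,-0.289,0.162,0],[-0.34,-0.289,0.162,0],[-0.34,-0.289,0.162,0],[-0.34,-0.289,0.162,0],[-0.34,-0.289,0.162,0],[-0.34,-0.289,0.162,0],[-0.34,-0.289,0.162,0]]]'
python3 - <<'E'
from h import *
o=status.get_obs();ps=(o['tcp_pos'],o['eef_rot']);print(ps,o['q'][5])
im=grab('wrist','w8.png');np.savez('w8.npz',p=ps[0],r=ps[1])
cv2.imwrite('pics/w8c.png',cv2.resize(im[100:310,150:430,::-1],None,fx=2,fy=2,interpolation=cv2.INTER_CUBIC))
E
```

```text
t: 39.53
tcp_pos: [0.6334, -0.1959, 0.1998]
eef_rot: [-0.784, -3.032, 0.02]
wrist_force: [-0.3, 0.4, 0.5]
grip_width: 0.752
grasp_force: 0.0
(array([ 0.6333823 , -0.19586218,  0.1998406 ]), array([-0.78383409, -3.03214055,  0.01993157])) -1.41747747015556
```

View pics/w8c.png

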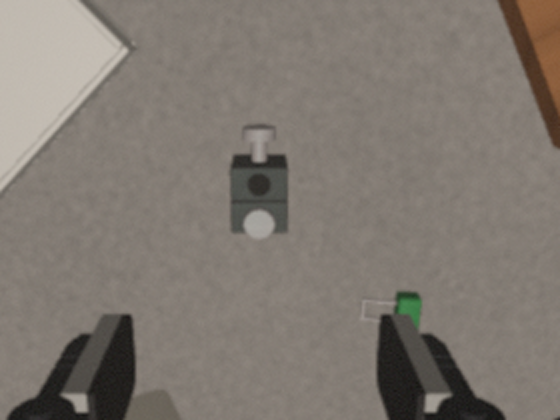

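```bash
python3 - <<'E'
from h import *
f=np.load('w8.npz');ps=(f['p'],f['r'])
def q(u,v,z): return ray('wrist',np.array(u)/2+150,np.array(v)/2+100,z,ps)
c=q([231,288,287,232],[234,233,171,171],.034);print([np.linalg.norm(c[i]-c[(i+1)%4]).round(3) for i in range(4)])
s=q(259,224,.045)[0]
u=c[2]+c[3]-c[0]-c[1];u/=np.linalg.norm(u);print(np.degrees(np.arctan2(u[1],u[0])),'grip',c.mean(0)+.004*u,s+.013*u)
E
python3 p.py .635 -.197 .022 61
```

```text
[np.float64(0.03), np.float64(0.034), np.float64(0.028), np.float64(0.034)]
151.15321541137968 grip [ 0.63510107 -0.19964232] [ 0.63403311 -0.19921567]
shift [-0.0034  0.0014  0.1787] turn 0.1 close axis now 61.1 q6 -1.42 t 39.58 tcp [ 0.6334 -0.1947  0.2007]
```

```bash
python3 -m handwheel '[[[-0.001,-0.002,0.03,0],[-0.001,-0.002,0.07,0],[-0.001,-0.002,0.11,0],[-0.001,-0.002,0.14,0],[-0.001,-0.002,0.162,0],[-0.001,-0.002,0.174,0],[-0.001,-0.002,0.178,0],[-0.001,-0.002,0.178,0]]]'
python3 -m handwheel '[[[0,0,0,0],[0,0,0,0],[0,0,0,0],[0,0,0,0],[0,0,0,0],[0,0,0,0],[0,0,0,0],[0,0,0,0]]]' 0.1 50
python3 -m handwheel '[[[0,0,-0.01,0],[0,0,-0.03,0],[0,0,-0.065,0],[0,0,-0.1,0],[0,0,-0.12,0],[0,0,-0.13,0],[0,0,-0.13,0]]]'
python3 p.py .515 -.288 .152 105
```

```text
t: 40.25
tcp_pos: [0.632, -0.1983, 0.0233]
eef_rot: [-0.779, -3.036, 0.021]
wrist_force: [-0.4, -0.2, 0.1]
grip_width: 0.75
grasp_force: 0.0
t: 40.92
tcp_pos: [0.6337, -0.1998, 0.0255]
eef_rot: [-0.783, -3.039, 0.021]
wrist_force: [0.2, 1.3, 6.4]
grip_width: 0.344
grasp_force: 50.3
t: 41.5
tcp_pos: [0.6349, -0.1988, 0.1567]
eef_rot: [-0.783, -3.041, 0.023]
wrist_force: [0.4, 0.3, -1.7]
grip_width: 0.341
grasp_force: 49.7
shift [ 0.062  -0.1359  0.0065] turn -43.9 close axis now 61.1 q6 -1.42 t 41.5 tcp [ 0.6349 -0.1988  0.1567]
```

```bash
python3 -m handwheel '[[[0.005,-0.012,0,-3],[0.015,-0.034,0,-9],[0.028,-0.062,0,-15],[0.04,-0.09,0,-21],[0.05,-0.112,0,-27],[0.057,-0.128,0,-32],[0.06,-0.135,0,-35],[0.06,-0.135,0,-36],[0.06,-0.135,0,-36],[0.06,-0.135,0,-36]]]'
python3 - <<'E'
from h import *
o=status.get_obs();ps=(o['tcp_pos'],o['eef_rot']);print(ps,o['q'][5])
im=grab('wrist','w9.png');np.savez('w9.npz',p=ps[0],r=ps[1])
E
```

```text
t: 42.33
tcp_pos: [0.5156, -0.2868, 0.1543]
eef_rot: [0.193, -3.123, 0.015]
wrist_force: [-1.0, 0.0, -1.5]
grip_width: 0.342
grasp_force: 49.7
(array([ 0.51560332, -0.286773  ,  0.15429274]), array([ 0.19278795, -3.12347363,  0.01497784])) -2.2573480311090277
```

View pics/w9.png

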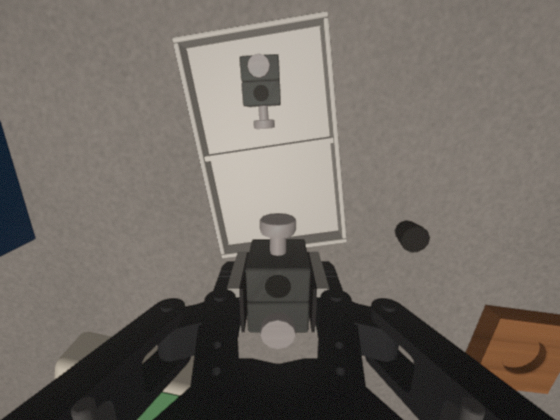

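```bash
python3 - <<'E'
from h import *
f=np.load('w9.npz');ps=(f['p'],f['r'])
P=ray('wrist',[207,334,346,222],[157,140,241,251],.028,ps);print(P.mean(0),[np.linalg.norm(P[i]-P[(i+1)%4]).round(3) for i in range(4)])
E
```

```text
[ 0.50796036 -0.29058822] [np.float64(0.109), np.float64(0.094), np.float64(0.117), np.float64(0.089)]
```

```bash
python3 -m handwheel '[[[0,0,0.01,0],[0,0,0.03,0],[0,0,0.06,0],[0,0,0.085,0],[0,0,0.105,0],[0,0,0.116,0],[0,0,0.121,0],[0,0,0.124,0],[0,0,0.126,0],[0,0,0.127,0],[0,0,0.127,0]]]'
```

```text
t: 43.3
tcp_pos: [0.5152, -0.2891, 0.0297]
eef_rot: [0.195, -3.126, 0.019]
wrist_force: [-0.1, -0.5, -1.2]
grip_width: 0.343
grasp_force: 49.8
```

```bash
python3 -m handwheel '[[[0,0,0.001,0],[0,0,0.002,0],[0,0,0.002,0],[0,0,0.002,0]]]'
```

```text
t: 43.63
tcp_pos: [0.5152, -0.2892, 0.0295]
eef_rot: [0.195, -3.127, 0.02]
wrist_force: [-2.6, 2.7, 13.2]
grip_width: 0.346
grasp_force: 51.8
```

```bash
python3 -m handwheel '[[[0,0,-0.001,0],[0,0,-0.001,0],[0,0,-0.001,0],[0,0,-0.001,0],[0,0,-0.001,0],[0,0,-0.001,0],[0,0,-0.01,0],[0,0,-0.04,0],[0,0,-0.08,0],[0,0,-0.12,0],[0,0,-0.15,0],[0,0,-0.173,0]]]' 0.7
python3 -m handwheel '[[[-0.163,0.46,0,0],[-0.163,0.46,0,0],[-0.163,0.46,0,0],[-0.163,0.46,0,0],[-0.163,0.46,0,0],[-0.163,0.46,0,0],[-0.163,0.46,0,0],[-0.163,0.46,0,0],[-0.163,0.46,0,0],[-0.163,0.46,0,0],[-0.163,0.46,0,0],[-0.163,0.46,0,0],[-0.163,0.46,0,0],[-0.163,0.46,0,0],[-0.163,0.46,0,0]]]'
python3 - <<'E'
from h import *
o=status.get_obs();ps=(o['tcp_pos'],o['eef_rot']);print(ps)
im=grab('wrist','w10.png');np.savez('w10.npz',p=ps[0],r=ps[1]);hsv=cv2.cvtColor(im,cv2.COLOR_RGB2HSV)
H,S,V=[hsv[:,:,i].astype(int) for i in range(3)]
for i,s,c,l in blobs((S>130)&(H>10)&(H<25)&(V>90),150):print(s,c,[ (z,ray('wrist',c[0],c[1],z,ps)[0].round(4)) for z in(.03,.057)])
E
python3 st.py
```

```text
t: 44.63
tcp_pos: [0.5172, -0.2874, 0.2035]
eef_rot: [0.195, -3.128, 0.021]
wrist_force: [0.7, 0.1, -0.7]
grip_width: 0.699
grasp_force: 0.0
t: 45.88
tcp_pos: [0.6202, 0.1894, 0.1928]
eef_rot: [0.196, -3.124, 0.019]
wrist_force: [-0.6, -0.6, 0.3]
grip_width: 0.7
grasp_force: 0.0
(array([0.62019228, 0.18944801, 0.19279032]), array([ 0.19598461, -3.12361875,  0.01851271]))
[  52  155   89   91 6632] [ 97.94330519 199.22150181] [(0.03, array([0.6464, 0.0028])), (0.057, array([0.6364, 0.0193]))]
[265 180  26  35 643] [277.21772939 197.68273717] [(0.03, array([0.6209, 0.1861])), (0.057, array([0.6133, 0.1855]))]
[[-0.992, -0.124, -0.011], [-0.124, 0.992, -0.012], [0.013, -0.011, -1.0]] [ 0.235  0.457  1.409 -0.01   1.29  -1.457] [0.6202 0.1887 0.1928] 45.9333
tilt deg 0.96 az -131.8
```

View pics/w10.png

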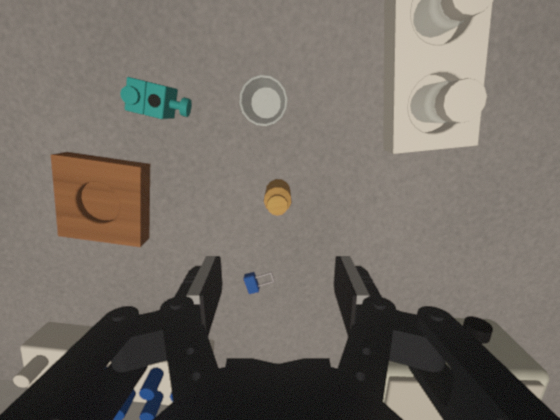

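```bash
python3 -m handwheel '[[[-0.001,-0.002,0.03,0],[-0.001,-0.002,0.065,0],[-0.001,-0.002,0.1,0],[-0.001,-0.002,0.13,0],[-0.001,-0.002,0.15,0],[-0.001,-0.002,0.16,0],[-0.001,-0.002,0.163,0],[-0.001,-0.002,0.163,0]]]'
python3 -m handwheel '[[[0,0,0,0],[0,0,0,0],[0,0,0,0],[0,0,0,0],[0,0,0,0],[0,0,0,0],[0,0,0,0],[0,0,0,0]]]' 0.1 50
python3 -m handwheel '[[[0,0,-0.01,0],[0,0,-0.03,0],[0,0,-0.06,0],[0,0,-0.085,0],[0,0,-0.1,0],[0,0,-0.1,0]]]'
python3 p.py .651 .001 .13
```

```text
t: 46.6
tcp_pos: [0.6203, 0.1849, 0.0297]
eef_rot: [0.193, -3.124, 0.017]
wrist_force: [-0.4, 0.1, -0.8]
grip_width: 0.701
grasp_force: 0.0
t: 47.27
tcp_pos: [0.6217, 0.1864, 0.032]
eef_rot: [0.196, -3.128, 0.017]
wrist_force: [0.4, -0.9, 5.9]
grip_width: 0.311
grasp_force: 49.4
t: 47.77
tcp_pos: [0.6239, 0.1881, 0.1347]
eef_rot: [0.196, -3.133, 0.015]
wrist_force: [0.5, 0.0, -1.6]
grip_width: 0.309
grasp_force: 49.6
shift [-0.0036 -0.189   0.0064] turn 0 close axis now 97.2 q6 -1.46 t 47.77 tcp [0.6239 0.1881 0.1347]
```

```bash
python3 -m handwheel '[[[0,-0.01,0,0],[-0.001,-0.03,0,0],[-0.002,-0.062,0,0],[-0.003,-0.096,0,0],[-0.005,-0.13,0,0],[-0.006,-0.158,0,0],[-0.007,-0.178,0,0],[-0.007,-0.189,0,0],[-0.007,-0.189,0,0],[-0.007,-0.189,0,0]]]'
python3 - <<'E'
from h import *
o=status.get_obs();ps=(o['tcp_pos'],o['eef_rot']);print(ps)
im=grab('wrist','w11.png');np.savez('w11.npz',p=ps[0],r=ps[1])
cv2.imwrite('pics/w11c.png',cv2.resize(im[100:340,150:430,::-1],None,fx=2,fy=2,interpolation=cv2.INTER_CUBIC))
E
```

```text
t: 48.6
tcp_pos: [0.6506, 0.0004, 0.1303]
eef_rot: [0.192, -3.122, 0.015]
wrist_force: [-0.1, -0.5, -2.2]
grip_width: 0.309
grasp_force: 49.6
(array([6.50644816e-01, 4.03151986e-04, 1.30289117e-01]), array([ 0.19243114, -3.12189741,  0.01530399]))
```

View pics/w11c.png

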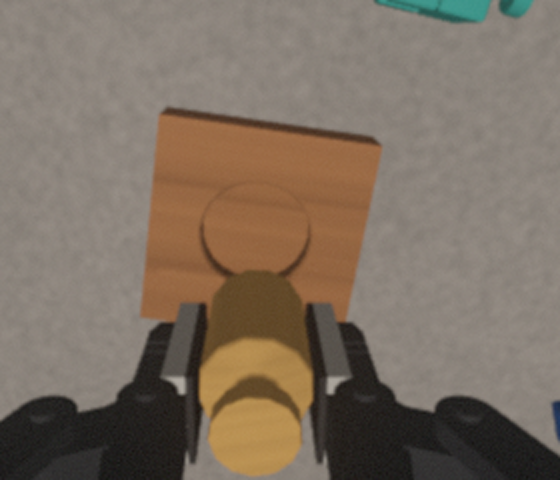

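```bash
python3 - <<'E'
from h import *
f=np.load('w11.npz');ps=(f['p'],f['r'])
def q(u,v,z): return ray('wrist',np.array(u)/2+150,np.array(v)/2+100,z,ps)
P=q([255.5,201,310,255,142,380],[232,231,231,183,317,146],.024);print(P.round(4),np.linalg.norm(P[1]-P[2]),(P[4]+P[5])/2)
print('weight button top',q(255,435,.157),'base front edge',q(257,270,.1))
E
```

```text
[[ 0.651  -0.0016]
 [ 0.6534 -0.0243]
 [ 0.6476  0.021 ]
 [ 0.63   -0.0044]
 [ 0.6967 -0.0463]
 [ 0.6085  0.0433]] 0.04572669737929036 [ 0.65260105 -0.00149959]
weight button top [[ 0.64799632 -0.00080337]] base front edge [[ 0.63604683 -0.00228829]]
```

```bash
python3 -m handwheel '[[[-0.001,0,0.01,0],[-0.001,0,0.03,0],[-0.001,0,0.05,0],[-0.001,0,0.066,0],[-0.001,0,0.076,0],[-0.001,0,0.081,0],[-0.001,0,0.084,0],[-0.001,0,0.086,0],[-0.001,0,0.087,0],[-0.001,0,0.087,0]]]'
```

```text
t: 49.48
tcp_pos: [0.6523, 0.0002, 0.0461]
eef_rot: [0.195, -3.126, 0.017]
wrist_force: [-1.1, 0.9, 0.4]
grip_width: 0.309
grasp_force: 49.7
```

```bash
python3 -m handwheel '[[[0,0,0.001,0],[0,0,0.002,0],[0,0,0.002,0]]]'
```

```text
t: 49.73
tcp_pos: [0.6525, 0.0001, 0.046]
eef_rot: [0.195, -3.127, 0.017]
wrist_force: [-5.4, 1.9, 12.1]
grip_width: 0.306
grasp_force: 51.1
```

Contact on the floor; release, lift clear, and verify.

```bash
python3 -m handwheel '[[[0,0,-0.001,0],[0,0,-0.001,0],[0,0,-0.001,0],[0,0,-0.001,0],[0,0,-0.001,0],[0,0,-0.01,0],[0,0,-0.03,0],[0,0,-0.07,0],[0,0,-0.11,0],[0,0,-0.15,0],[0,0.04,-0.19,0],[0,0.08,-0.22,0],[0,0.12,-0.22,0],[0,0.16,-0.22,0],[0,0.2,-0.22,0],[0,0.24,-0.22,0],[0,0.28,-0.22,0],[0,0.32,-0.22,0],[0,0.32,-0.22,0]]]' 0.7
python3 - <<'E'
from h import *
t=grab('top','t1.png')[100:290,125:445,::-1];s=grab('side','s1.png')[90:410,80:400,::-1]
a=cv2.resize(t,(480,285),interpolation=cv2.INTER_CUBIC);b=cv2.resize(s,(320,320))
c=np.zeros((600,800,3),np.uint8);c[:285,:480]=a;c[280:600,480:]=b;c[290:575,:480]=0
cv2.imwrite('pics/end.png',c)
E
```

```text
t: 51.32
tcp_pos: [0.6126, 0.3265, 0.2596]
eef_rot: [0.203, -3.124, 0.011]
wrist_force: [0.4, -0.7, 0.2]
grip_width: 0.699
grasp_force: 0.0
```

View pics/end.png

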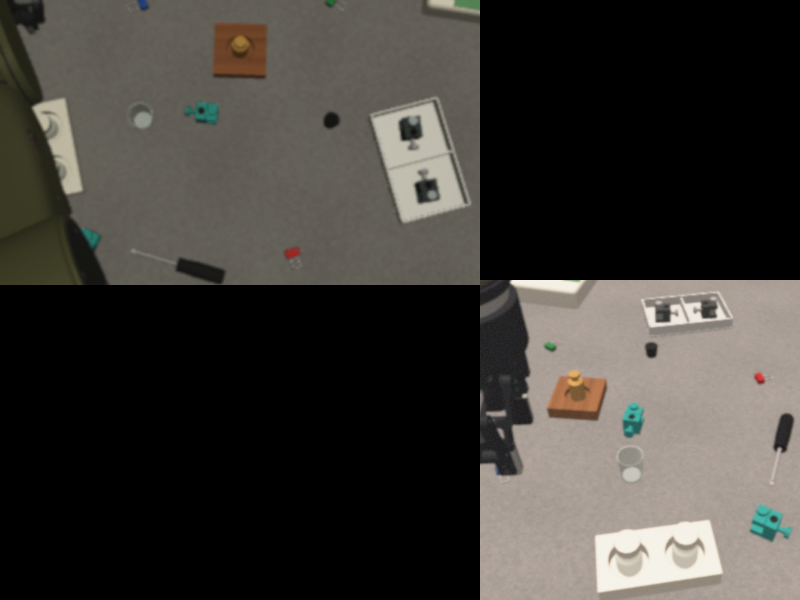

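The picture shows the weight upright in the block pocket, both bosses upright in separate bays, both jars upright in the rack, and the beaker in place.

```bash
python3 -c "
from workcell import finish_job
print(finish_job())"
```

```text
the job is handed in; nothing more can be done
None
```

The job is done and handed in at about 51 s: both jars stand in the rack, one boss head in each bay and the brass weight in the block, all upright and released, with the beaker not visibly moved; a wrong turn command midway ran the last joint to its range limit (reading −2.683 against the ±2.68 limit) and tilted the empty gripper, which I straightened before going on.

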